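# Index the bench magnifier over the kidney dish

### The arm

A 6-joint arm with a two-finger parallel gripper is mounted at the origin on a cart in front of the work surface, level with it; the furniture and walls round the work are solid. World frame = base frame: x ahead of the robot, y to its left, z up, the work surface at z = 0. Lengths are in mm, angles in degrees, forces in N, time in s.
With the tool pointing down it reaches from about 350 to 850 mm from the base axis. Payload 8.1 kg.
Tool frame: the origin (TCP) lies on the centre line of the jaws, within the pads' length; the fingertips stand ahead of it and the grasp point (between the pads) lies 2 mm behind it (arm.tip_reach is the z of the fingertips in the tool frame, in mm); z points along the fingers, y is the line along which they close (so a half turn about z gives the same grasp; the last joint's range is limited). The gripper opens to 93 mm and grips with 3 to 60 N. Pads are 15 mm wide; open, the fingers measure 128 mm over their backs; the gripper's body (75 mm by 188 mm) begins 65 mm behind the grasp point.
Start: joints at [-75.539, 7.471, 85.268, -0, 87.261, -4.893], TCP at [198.867, -566.089, 235.635] pointing down, gripper open.
Joint ranges: [-169.43, 169.43], [-51.17, 129.36], [1.28, 143.12], [-76.62, 256.62], [0, 156.53], [-152.29, 152.29]. Speed limits (degrees/s): [136.94, 136.94, 159.86, 180, 180, 180].

### API

Orientations are given as [roll, pitch, yaw] about the fixed x, y, z axes, in that order (R = Rz(yaw) Ry(pitch) Rx(roll)).
In Python, from workcell import status, viewer, close_job, arm gives the robot as it stands.
- The arm moves only by the tool carry_out, never from a script. Its argument "increments" is a list of rows, each an object of numbers: "tx", "ty", "tz": the shift along the tool's x, y, z as a fraction of full scale; "rx", "ry", "rz": the turn, a rotation vector about the tool's x, y, z as a fraction of full scale; "grip": the closure, from 0 (fully open) to 1 (shut). A call has 1 to 5 rows; each row shifts and turns the commanded pose from where the row before left it, along the tool's axes as they then stand; what a row does not reach is not made up. Full scale, the value 1, is 0.04 m for a shift and 4 degrees for a turn. A row lasts 1/12 s, in which the tool goes at most 41.7 mm and 7.16 degrees, less where a joint would pass 70% of its speed; a pose out of reach is approached as far as the arm can. A call with a number of a shift or a turn outside -1 to 1 is refused whole. A call with a gripper value outside its range is refused whole. The fingers move at their own pace and stop on an object; "grip_force" is the grip in N (left out, the last holds). Time passes only in rows, so rows that do not move let the fingers close. It gives the time, the measured TCP pose, the force, the opening and the grip force at its end, in the units of the state.
- status.sense(): the state, without advancing time (a new reading comes with each control period).
- viewer.read_camera(name): name is "scene" or "top"; returns a dict with "image" (384x512x3 uint8, red, green, blue), "vfov" (degrees; the focal length in pixels is half the picture's height over the tangent of half this angle, whatever the lens; pixels are square), "cx", "cy" (the principal point, pixels), "cam_to_world" (4x4, takes a point from camera to world coordinates). Camera axes: x right, y down, z forward; pixel columns grow to the right and rows downward; lengths in mm; the calibration is good to about 2 mm. A picture is of the moment at which its call begins. There is no depth.
- close_job(): hands the job in; it is judged then, once.
The state is a dict: "time_s": time; "q": joint angles; "qd": joint speeds; "joint_torque": joint torques, N m; "ee_pos": TCP position; "ee_rot": TCP orientation; "force": force on the tool from outside, world axes, zero at the start; "wrist_torque": the same for the moment, N m; "grip_width": finger opening in mm; "grip_force": force on a finger pad.
Only numpy, scipy, OpenCV 4.12 (cv2) and the standard library are available. Lean on these libraries where they do the work, as an engineer would, in place of code of your own. Each camera call takes 0.05 s, during which the arm holds its last target. There are 200 camera calls.

### The job

The swing-arm magnifier is pinned in its middle hole. Pull its red spring plunger up, swing the arm round to the next hole on the side where the steel kidney dish stands, and let the plunger snap fully home there, so that the lens is locked above the dish. Leave the dish where it stands and let go of the knob.

Things in the scene. Friction and masses are not known exactly. Their poses are not given: they have to be found in the camera images.
- knob (a point): Red round plunger knob on the swing arm, 100 mm from the pivot axis. Its grip part is an upright cylinder 24 mm in diameter and 42 mm tall under a 31 mm wide lip of 9 mm; this point is on its axis 26 mm above its lower end (25 mm below its very top), 134 mm above the worktop when the plunger is home. The steel barrel under it (26 mm diameter) ends 3 mm below the knob's lower end. The knob moves straight up on the arm against a spring and turns with the arm about the pivot.
- pivot (a point): Top of the grey hub of the magnifier stand, on the vertical axis about which the arm swings, 108 mm above the worktop. The stand is fixed to the worktop. Its z is up; its x points from the pivot along the direction of the MIDDLE hole (where the arm starts). The three holes lie 100 mm from this axis in an aluminium and white quadrant below the arm: one in the middle, one 0.55 rad (31.5 degrees) to each side, 52 mm apart. End stops 0.68 rad either side of the middle.
- lens (a point): Centre of the round magnifier lens (94 mm over its black rim), at the outer end of the arm, 170 mm from the pivot axis on the same radial line as the knob, 90 mm above the worktop (rim 10 mm thick).
- dish (a point): Centre of the open steel kidney dish, 97 x 183 x 32 mm, half-way up (16 mm above the worktop), with a handpiece lying in it. It stands under the place where the lens comes at one of the two outer holes, within about 30 mm, its long side roughly pointing at the pivot; a shut teal cassette (60 x 120 x 22 mm) stands under the other outer hole.
- plunger (a joint): How far the plunger is pulled up, m: 0 fully home in a hole, 0.027 at its upper stop. The pin is clear of its hole from 0.015 on and rests at 0.015 when let down on the flat between holes. The spring pulls down with 5 N at 0 and about 10 N at the top. The holes are widely countersunk: let go within about 10 mm of a hole, along the arc, the spring draws the pin in and the arm into line.
Not all that is in view belongs to the job. Of the things that look like the part that bears dish, the larger one is meant.

How it is judged:
By the outcome, as a careful person would: the job done as asked, in the order asked, and still so for the second after the job is handed in, with the robot touching nothing.
It also fails if it takes over 40 s, if anything falls off the work surface, if the arm or the gripper's body presses on something with over 40 N, if the wrist force passes 120 N, or if a joint passes its speed limit or range.

## Working session

There is one attempt and no reset: what is moved stays moved. The work goes in short steps, Python scripts to look and compute and a tool call to move; the robot and the scene stay as the last step left them, time stands still between calls to the robot, and variables do not carry over. Pictures are saved under pics/ and viewed, at most 10 in all, crops included, and the job is handed in when it is done.

Besides the shell and the picture viewer there is one more tool, called after "Emit:" as name(argument=value, ...), one argument or row to a line, values as JSON. carry_out: Moves the arm, as the interface text tells. Shift numbers are shares of 0.04 m and turn numbers shares of 4 degrees, none past 1 either way. Its arguments: {"type":"object","properties":{"increments":{"type":"array","items":{"type":"object","properties":{"tx":{"type":"number","minimum":-1,"maximum":1},"ty":{"type":"number","minimum":-1,"maximum":1},"tz":{"type":"number","minimum":-1,"maximum":1},"rx":{"type":"number","minimum":-1,"maximum":1},"ry":{"type":"number","minimum":-1,"maximum":1},"rz":{"type":"number","minimum":-1,"maximum":1},"grip":{"type":"number"}}}},"grip_force":{"type":"number"}},"required":["increments"]}

```bash
mkdir -p pics; cat > h.py <<'E'
import numpy as np, cv2
from workcell import status, viewer, arm
def shot(n,f):
    c=viewer.read_camera(n); cv2.imwrite(f'pics/{f}.png',cv2.cvtColor(c['image'],cv2.COLOR_RGB2BGR)); np.savez(f'pics/{f}.npz',**c); return c
def at_z(c,u,v,z):
    T=np.array(c['cam_to_world']); f=c['image'].shape[0]/2/np.tan(np.radians(c['vfov'])/2)
    d=T[:3,:3]@np.array([(u-c['cx'])/f,(v-c['cy'])/f,1]); o=T[:3,3]
    return o+d*(z-o[2])/d[2]
def proj(c,p):
    T=np.array(c['cam_to_world']); f=c['image'].shape[0]/2/np.tan(np.radians(c['vfov'])/2)
    q=T[:3,:3].T@(np.array(p)-T[:3,3]); return np.array([c['cx']+f*q[0]/q[2],c['cy']+f*q[1]/q[2]])
E
python3 - <<'E'
from h import *
a=shot('scene','s0');b=shot('top','t0')
im=np.vstack([cv2.imread('pics/s0.png'),cv2.imread('pics/t0.png')])
for c in(a,b): print(c['vfov'],c['cx'],c['cy'],np.round(c['cam_to_world'],3).tolist())
print(status.sense(),arm.tip_reach)
E
```

```text
54.843738746854555 262.73869290829515 185.1620422330766 [[-0.705, -0.513, 0.489, 110.426], [-0.709, 0.502, -0.495, 806.005], [0.009, -0.696, -0.718, 703.49], [0.0, 0.0, 0.0, 1.0]]
53.828228505746196 254.38951167411696 187.50473902794383 [[0.004, -0.989, 0.146, 392.789], [-1.0, -0.005, -0.001, 396.728], [0.002, -0.146, -0.989, 961.699], [0.0, 0.0, 0.0, 1.0]]
{'time_s': 0.1, 'q': array([-7.55401102e+01,  7.51203000e+00,  8.53235918e+01, -1.68449539e-04,
        8.72612907e+01, -4.89446293e+00]), 'qd': array([ 0.09979958, -0.02897289, -0.13643812, -0.04962488, -0.05214335,
       -0.02274494]), 'joint_torque': array([ 9.71280097e-04, -5.61340928e+01, -4.93096483e+01,  7.69549864e-02,
        2.91823118e-02, -2.83700359e-05]), 'ee_pos': array([ 198.72904757, -565.61340168,  234.67401036]), 'ee_rot': array([-1.79903427e+02, -8.10100038e-03,  1.93543541e+01]), 'force': array([ 1.39541875, -1.16225075, -0.4109238 ]), 'wrist_torque': array([0.00265278, 0.03801073, 0.00475818]), 'grip_force': 0.0, 'grip_width': 92.9241902259502} 17.0
```

View pics/s0.png

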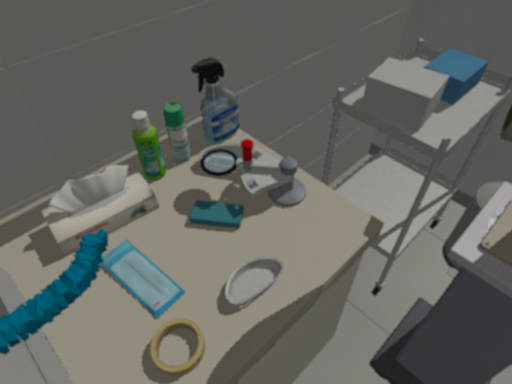

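View pics/t0.png

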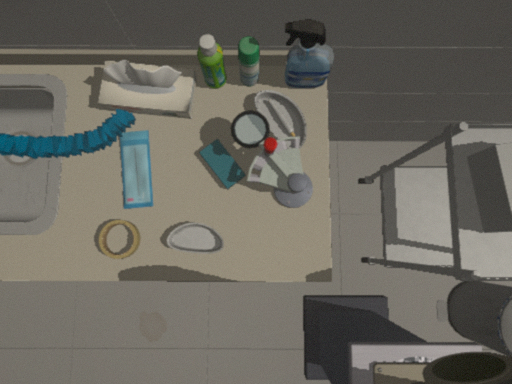

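```bash
python3 - <<'E'
from h import *
t=cv2.imread('pics/t0.png')[80:250,160:340]; s=cv2.imread('pics/s0.png')[120:310,180:320]
a=cv2.resize(t,None,fx=3,fy=3,interpolation=cv2.INTER_CUBIC); b=cv2.resize(s,None,fx=1.85,fy=1.85*510/351.5,interpolation=cv2.INTER_CUBIC)
b=cv2.resize(s,(375,510),interpolation=cv2.INTER_CUBIC)
o=np.hstack([a,b[:, :258]]); o=cv2.convertScaleAbs(o,alpha=1.6,beta=10); cv2.imwrite('pics/c0.png',o); print(o.shape)
E
```

```text
(510, 798, 3)
```

View pics/c0.png

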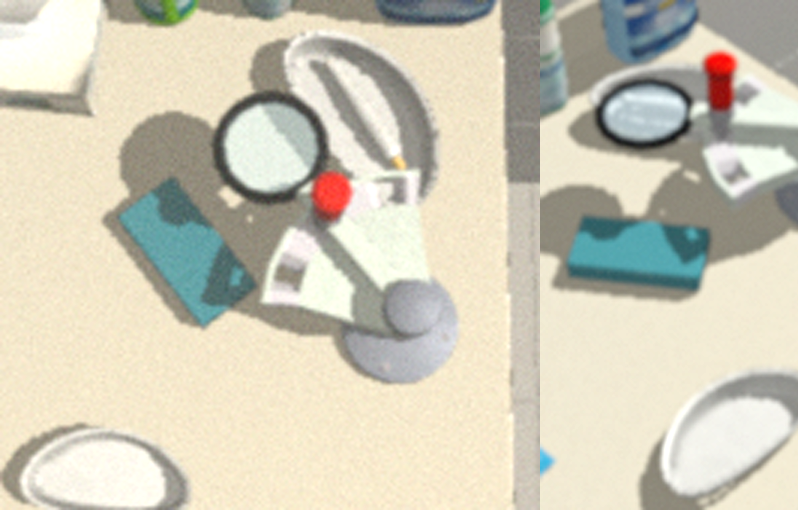

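```bash
python3 - <<'E'
from h import *
T=dict(np.load('pics/t0.npz'));S=dict(np.load('pics/s0.npz'))
L=at_z(T,250.3,129,95);P=at_z(T,297.3,181.7,108)
print('lens',L,'pivot',P,np.linalg.norm((L-P)[:2]))
S_L=at_z(S,180+(645-540)/2.679,120+113/2.684,93);print('lens scene',S_L)
def red(c):
    i=c['image'].astype(int);m=((i[...,0]>90)&(i[...,1]<50)&(i[...,2]<50)).astype(np.uint8)
    n,l,st,ce=cv2.connectedComponentsWithStats(m); k=1+np.argmax(st[1:,4]);return st[k],ce[k]
for n,c in(('T',T),('S',S)):
    st,ce=red(c);print(n,st,ce)
    print(at_z(c,*ce,140), 'top',at_z(c,ce[0],st[1]+4,159))
d=(L-P)[:2];print('ang',np.degrees(np.arctan2(d[1],d[0])));k=P[:2]+d/np.linalg.norm(d)*100;print('knob',k)
for c in(T,S):print(proj(c,[*k,159]),proj(c,[*k,108]))
for uv in((280,118),(222,163),(289,96),(194,238)):print(at_z(T,*uv,20))
E
```

```text
lens [661.06042081 406.03772083  95.        ] pivot [532.86721299 297.65196196 108.        ] 167.87188941695638
lens scene [656.57263289 405.37772572  93.        ]
T [264 137  12  16 129] [269.68217054 143.91472868]
[612.87094855 362.04278028 140.        ] top [614.33234401 362.83484746 159.        ]
S [242 140  11   9  71] [246.78873239 143.78873239]
[618.21765325 347.57377521 140.        ] top [600.54239555 363.54970901 159.        ]
ang 40.214103019721534
knob [609.23092598 362.21652917]
[269.96891582 143.27078336] [269.03215039 149.03693125]
[244.63668595 142.01657122] [245.19906441 158.53009511]
[714.09999033 330.17358884  20.        ]
[594.5515171  478.21201987  20.        ]
[773.89994855 306.34596177  20.        ]
[405.35578144 544.09473502  20.        ]
```

```bash
python3 - <<'E'
from h import *
T=dict(np.load('pics/t0.npz'));S=dict(np.load('pics/s0.npz'))
def P(c):
    M=np.linalg.inv(c['cam_to_world'])[:3];f=192/np.tan(np.radians(c['vfov'])/2)
    return np.array([[f,0,c['cx']],[0,f,c['cy']],[0,0,1]])@M
def tri(a,b):
    X=cv2.triangulatePoints(P(T),P(S),np.array(a,float).reshape(2,1),np.array(b,float).reshape(2,1))[:,0];X=X[:3]/X[3]
    return X.round(),(proj(T,X)-a).round(1),(proj(S,X)-b).round(1)
print('base',proj(T,[0,0,0]),proj(S,[0,0,0]))
print('foot',tri((365,181),(325,185)));print('foot2',tri((365,260),(377,290)))
for b in((335,95),(418,42),(430,140)):print('top',b,tri((460,127),b))
print('boxtop?',tri((470,170),(372,75)))
print('spray',tri((300,28),(205,65)),'bottle',tri((208,42),(140,115)),'green',tri((248,42),(174,107)))
for z in(0,100,235): print(z,proj(T,[600,0,z]),proj(S,[600,0,z]))
E
python3 - <<'E'
import cv2
s=cv2.imread('pics/s0.png')[20:384,300:512];t=cv2.imread('pics/t0.png')[100:384,320:512]
o=[cv2.resize(i,None,fx=k,fy=k,interpolation=cv2.INTER_CUBIC) for i,k in((s,1.6),(t,2.05))]
h=582;o=cv2.hconcat([cv2.copyMakeBorder(i[:h],0,h-min(h,i.shape[0]),0,0,0) for i in o]);cv2.imwrite('pics/c1.png',cv2.convertScaleAbs(o,alpha=1.8,beta=15));print(o.shape)
E
```

```text
base [420.69723188 412.06843867] [542.7256306  246.88309357]
foot (array([ 576.,   52., -181.]), array([1.6, 2.4]), array([-2.8, -0.4]))
foot2 (array([ 317., -103., -753.]), array([0.7, 1.2]), array([-1.5, -0.1]))
top (335, 95) (array([ 692., -125.,   32.]), array([-0.9, -1.4]), array([1.3, 0.2]))
top (418, 42) (array([504.,  55., 385.]), array([14. , 44.8]), array([-37.8, -23.4]))
top (430, 140) (array([ 1308., -2268., -2417.]), array([83.8, 17.2]), array([-55.9,  46.4]))
boxtop? (array([545., -49., 195.]), array([-0., -0.]), array([0., 0.]))
spray (array([823., 302., 248.]), array([1.5, 1.6]), array([-1.8, -0.5])) bottle (array([826., 497., 191.]), array([0.5, 0.5]), array([-0.6, -0.2])) green (array([835., 406., 169.]), array([2.3, 2.4]), array([-3. , -0.9]))
0 [406.85402418 163.4264659 ] [333.95997238 131.43427343]
100 [424.00862001 154.46723126] [339.02412008 103.80299912]
235 [454.34913882 138.6214585 ] [347.04339462  60.0478033 ]
(582, 733, 3)
```

View pics/c1.png

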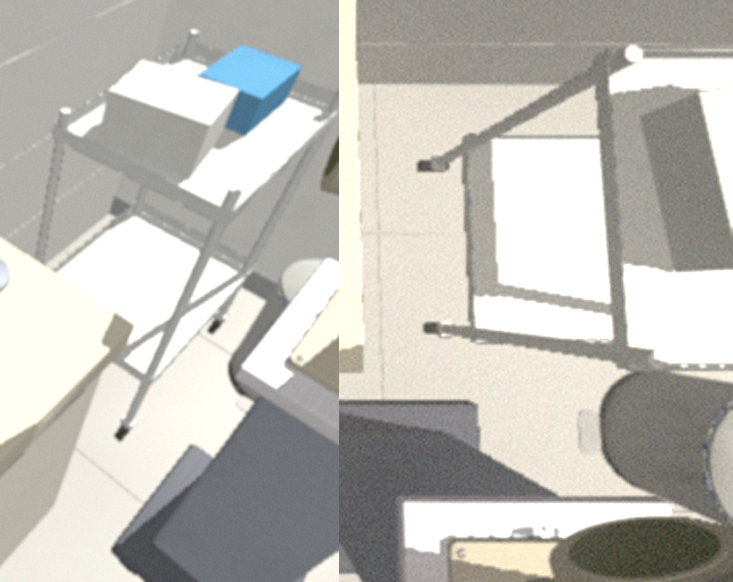

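```bash
python3 - <<'E'
from h import *
T=dict(np.load('pics/t0.npz'));S=dict(np.load('pics/s0.npz'))
def P(c):
    M=np.linalg.inv(c['cam_to_world'])[:3];f=192/np.tan(np.radians(c['vfov'])/2)
    return np.array([[f,0,c['cx']],[0,f,c['cy']],[0,0,1]])@M
def tri(a,b):
    X=cv2.triangulatePoints(P(T),P(S),np.array(a,float).reshape(2,1),np.array(b,float).reshape(2,1))[:,0];X=X[:3]/X[3]
    return X.round(),(proj(T,X)-a).round(1),(proj(S,X)-b).round(1)
print(tri((496,145),(367.5,76)),tri((513,231),(428,98)),tri((469,156),(365.6,104)))
# increments: tool x=(c,s), y=(s,-c), z down
th=np.radians(19.35);d=np.array([608.5,362.2])-[198.7,-565.6];c,s=np.cos(th),np.sin(th)
print('tool dx,dy',d@[c,s],d@[s,-c])
E
```

```text
(array([ 616., -158.,  121.]), array([0.5, 0.8]), array([-0.7, -0.1])) (array([ 422., -175.,  123.]), array([0.1, 0.1]), array([-0.1, -0. ])) (array([ 605., -151.,   29.]), array([2. , 3.2]), array([-3.1, -0.4]))
tool dx,dy 694.0665777343271 -739.6083190933964
```

Emit:
carry_out(
  increments=[
    {"tz": -1},
    {"tz": -1},
    {"tz": -1},
    {"tz": -1},
    {"tz": -1},
  ],
)

```text
schema error: expected keys tx, ty, tz, rx, ry, rz, grip
```

Emit:
carry_out(
  increments=[
    {"tx": 0, "ty": 0, "tz": -1, "rx": 0, "ry": 0, "rz": 0, "grip": 0},
    {"tx": 0, "ty": 0, "tz": -1, "rx": 0, "ry": 0, "rz": 0, "grip": 0},
    {"tx": 0, "ty": 0, "tz": -1, "rx": 0, "ry": 0, "rz": 0, "grip": 0},
    {"tx": 0.5, "ty": -0.5, "tz": -0.5, "rx": 0, "ry": 0, "rz": 0, "grip": 0},
    {"tx": 0.6, "ty": -0.6, "tz": 0, "rx": 0, "ry": 0, "rz": 0, "grip": 0},
  ],
)

```text
time_s: 0.52
ee_pos: [225.5, -511.9, 381.4]
ee_rot: [179.5, 0.0, 19.2]
force: [1.2, -0.1, -0.1]
grip_width: 93.2
grip_force: 0.0
```

Emit:
carry_out(
  increments=[
    {"tx": 0.65, "ty": -0.7, "tz": 0, "rx": 0, "ry": 0, "rz": 0, "grip": 0},
    {"tx": 0.65, "ty": -0.7, "tz": 0, "rx": 0, "ry": 0, "rz": 0, "grip": 0},
    {"tx": 0.65, "ty": -0.7, "tz": 0, "rx": 0, "ry": 0, "rz": 0, "grip": 0},
    {"tx": 0.65, "ty": -0.7, "tz": 0, "rx": 0, "ry": 0, "rz": 0, "grip": 0},
    {"tx": 0.65, "ty": -0.7, "tz": 0, "rx": 0, "ry": 0, "rz": 0, "grip": 0},
  ],
)

```text
time_s: 0.93
ee_pos: [302.2, -333.0, 375.2]
ee_rot: [-180.0, 0.0, 19.3]
force: [1.2, -0.1, 0.0]
grip_width: 93.2
grip_force: 0.0
```

Emit:
carry_out(
  increments=[
    {"tx": 0.65, "ty": -0.7, "tz": 0, "rx": 0, "ry": 0, "rz": 0, "grip": 0},
    {"tx": 0.65, "ty": -0.7, "tz": 0, "rx": 0, "ry": 0, "rz": 0, "grip": 0},
    {"tx": 0.65, "ty": -0.7, "tz": 0, "rx": 0, "ry": 0, "rz": 0, "grip": 0},
    {"tx": 0.65, "ty": -0.7, "tz": 0, "rx": 0, "ry": 0, "rz": 0, "grip": 0},
    {"tx": 0.65, "ty": -0.7, "tz": 0, "rx": 0, "ry": 0, "rz": 0, "grip": 0},
  ],
)

```text
time_s: 1.35
ee_pos: [378.4, -157.8, 375.4]
ee_rot: [-180.0, 0.0, 19.3]
force: [0.1, -0.2, -0.2]
grip_width: 92.8
grip_force: 0.0
```

Emit:
carry_out(
  increments=[
    {"tx": 0.65, "ty": -0.7, "tz": 0, "rx": 0, "ry": 0, "rz": 0, "grip": 0},
    {"tx": 0.65, "ty": -0.7, "tz": 0, "rx": 0, "ry": 0, "rz": 0, "grip": 0},
    {"tx": 0.65, "ty": -0.7, "tz": 0, "rx": 0, "ry": 0, "rz": 0, "grip": 0},
    {"tx": 0.65, "ty": -0.7, "tz": 0, "rx": 0, "ry": 0, "rz": 0, "grip": 0},
    {"tx": 0.65, "ty": -0.7, "tz": 0, "rx": 0, "ry": 0, "rz": 0, "grip": 0},
  ],
)

```text
time_s: 1.77
ee_pos: [454.7, 17.5, 375.4]
ee_rot: [-180.0, 0.0, 19.4]
force: [1.1, -0.8, 0.3]
grip_width: 92.7
grip_force: 0.0
```

Emit:
carry_out(
  increments=[
    {"tx": 0.65, "ty": -0.7, "tz": 0, "rx": 0, "ry": 0, "rz": 0, "grip": 0},
    {"tx": 0.65, "ty": -0.7, "tz": 0, "rx": 0, "ry": 0, "rz": 0, "grip": 0},
    {"tx": 0.65, "ty": -0.7, "tz": 0, "rx": 0, "ry": 0, "rz": 0, "grip": 0},
    {"tx": 0.65, "ty": -0.7, "tz": 0, "rx": 0, "ry": 0, "rz": 0, "grip": 0},
    {"tx": 0.65, "ty": -0.7, "tz": 0, "rx": 0, "ry": 0, "rz": 0, "grip": 0},
  ],
)

```text
time_s: 2.18
ee_pos: [531.0, 192.7, 375.1]
ee_rot: [180.0, 0.0, 19.4]
force: [0.0, -0.3, 0.6]
grip_width: 92.6
grip_force: 0.0
```

Emit:
carry_out(
  increments=[
    {"tx": 0.6, "ty": -0.64, "tz": 0.2, "rx": 0, "ry": 0, "rz": 0, "grip": 0},
    {"tx": 0.6, "ty": -0.64, "tz": 0.2, "rx": 0, "ry": 0, "rz": 0, "grip": 0},
    {"tx": 0.6, "ty": -0.64, "tz": 0.2, "rx": 0, "ry": 0, "rz": 0, "grip": 0},
    {"tx": 0.6, "ty": -0.6, "tz": 0.2, "rx": 0, "ry": 0, "rz": 0, "grip": 0},
    {"tx": 0.4, "ty": -0.4, "tz": 0.2, "rx": 0, "ry": 0, "rz": 0, "grip": 0},
  ],
)

```text
time_s: 2.6
ee_pos: [597.9, 340.8, 333.7]
ee_rot: [-180.0, 0.1, 19.4]
force: [-0.1, -0.1, -0.5]
grip_width: 92.8
grip_force: 0.0
```

Emit:
carry_out(
  increments=[
    {"tx": 0, "ty": 0, "tz": 0.9, "rx": 0, "ry": 0, "rz": 0, "grip": 0},
    {"tx": 0, "ty": 0, "tz": 0.9, "rx": 0, "ry": 0, "rz": 0, "grip": 0},
    {"tx": 0, "ty": 0, "tz": 0.5, "rx": 0, "ry": 0, "rz": 0, "grip": 0},
    {"tx": 0, "ty": 0, "tz": 0, "rx": 0, "ry": 0, "rz": 0, "grip": 0},
  ],
)

```text
time_s: 2.93
ee_pos: [594.6, 336.8, 235.3]
ee_rot: [179.9, 0.7, 19.4]
force: [-0.0, -0.9, -1.4]
grip_width: 93.0
grip_force: 0.0
```

```bash
python3 - <<'E'
from h import *
a=shot('scene','s1');b=shot('top','t1');print(status.sense()['ee_pos'])
i=[cv2.resize(cv2.imread(f'pics/{n}.png')[y:y+190,x:x+130],None,fx=3,fy=3,interpolation=cv2.INTER_CUBIC) for n,x,y in(('s1',190,50),('t1',200,50))]
cv2.imwrite('pics/c2.png',cv2.convertScaleAbs(cv2.hconcat(i),alpha=1.6,beta=10))
E
```

```text
[597.18741215 337.69704649 242.79252464]
```

View pics/c2.png

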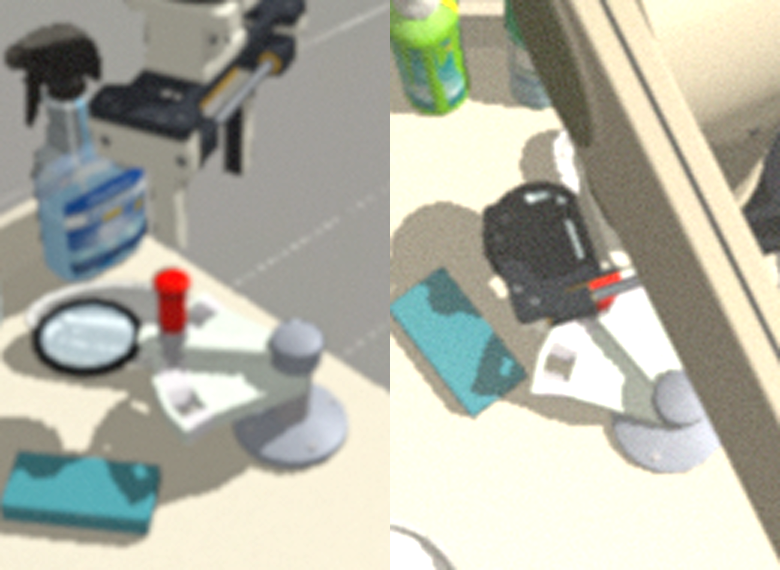

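Emit:
carry_out(
  increments=[
    {"tx": 0.45, "ty": -0.45, "tz": 0, "rx": 0, "ry": 0, "rz": 0, "grip": 0},
    {"tx": 0, "ty": 0, "tz": 0.4, "rx": 0, "ry": 0, "rz": 0, "grip": 0},
    {"tx": 0, "ty": 0, "tz": 0, "rx": 0, "ry": 0, "rz": 0, "grip": 0},
    {"tx": 0, "ty": 0, "tz": 0, "rx": 0, "ry": 0, "rz": 0, "grip": 0},
  ],
)

```text
time_s: 3.37
ee_pos: [609.1, 360.9, 229.3]
ee_rot: [180.0, -0.1, 19.4]
force: [0.1, -1.3, -0.3]
grip_width: 93.2
grip_force: 0.0
```

```bash
python3 - <<'E'
from h import *
a=shot('scene','s2');p=status.sense()['ee_pos'];print(p,status.sense()['ee_rot'])
im=cv2.imread('pics/s2.png')[60:210,190:330];cv2.imwrite('pics/c3.png',cv2.convertScaleAbs(cv2.resize(im,None,fx=4,fy=4,interpolation=cv2.INTER_CUBIC),alpha=1.6,beta=10))
for z in(159,150,134,108):print(z,proj(a,[608.5,361.5,z]),'axis',proj(a,[p[0],p[1],z]))
y=np.array([.331,-.9435,0])
for q in(-46,46):print('tip',proj(a,p+q*y-[0,0,17]))
E
```

```text
[609.34612045 360.87666467 229.84836467] [-1.79993946e+02 -1.18278328e-01  1.93422744e+01]
159 [245.0797386 142.0230727] axis [245.02769197 141.73633993]
150 [245.17913282 145.03920004] axis [245.12739293 144.75208718]
134 [245.35220009 150.29094378] axis [245.30099735 150.0032603 ]
108 [245.62392223 158.5363791 ] axis [245.57357055 158.24803359]
tip [234.31560713 134.30466916]
tip [253.79058682 111.88223291]
```

View pics/c3.png

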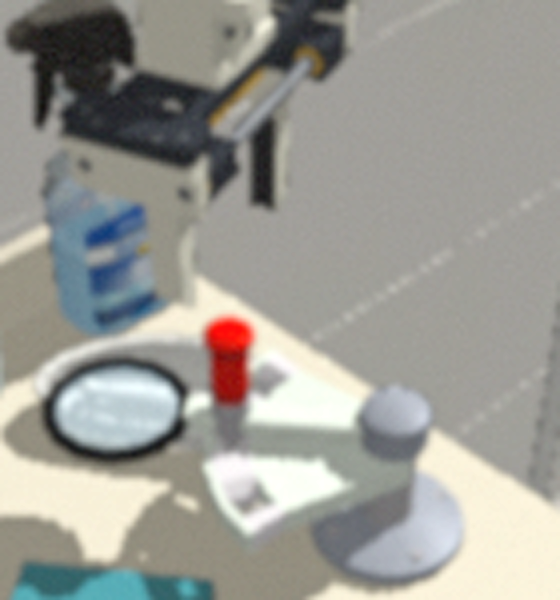

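Emit:
carry_out(
  increments=[
    {"tx": -0.05, "ty": 0, "tz": 0.6, "rx": 0, "ry": 0, "rz": 0, "grip": 0},
    {"tx": 0, "ty": 0, "tz": 0.8, "rx": 0, "ry": 0, "rz": 0, "grip": 0},
    {"tx": 0, "ty": 0, "tz": 0.7, "rx": 0, "ry": 0, "rz": 0, "grip": 0},
    {"tx": 0, "ty": 0, "tz": 0.35, "rx": 0, "ry": 0, "rz": 0, "grip": 0},
    {"tx": 0, "ty": 0, "tz": 0, "rx": 0, "ry": 0, "rz": 0, "grip": 0},
  ],
)

```text
time_s: 3.83
ee_pos: [605.1, 358.9, 126.3]
ee_rot: [180.0, 0.3, 19.3]
force: [0.5, 1.2, -0.9]
grip_width: 93.0
grip_force: 0.0
```

Emit:
carry_out(
  increments=[
    {"tx": 0, "ty": 0, "tz": 0, "rx": 0, "ry": 0, "rz": 0, "grip": 0.6},
    {"tx": 0, "ty": 0, "tz": 0, "rx": 0, "ry": 0, "rz": 0, "grip": 0.6},
    {"tx": 0, "ty": 0, "tz": 0, "rx": 0, "ry": 0, "rz": 0, "grip": 0.6},
    {"tx": 0, "ty": 0, "tz": 0, "rx": 0, "ry": 0, "rz": 0, "grip": 0.6},
    {"tx": 0, "ty": 0, "tz": 0, "rx": 0, "ry": 0, "rz": 0, "grip": 0.6},
  ],
  grip_force=10,
)

```text
time_s: 4.25
ee_pos: [607.7, 360.7, 131.5]
ee_rot: [-180.0, -0.1, 19.4]
force: [0.4, -0.0, -0.8]
grip_width: 64.2
grip_force: 0.0
```

Emit:
carry_out(
  increments=[
    {"tx": 0, "ty": 0, "tz": 0, "rx": 0, "ry": 0, "rz": 0, "grip": 0.8},
    {"tx": 0, "ty": 0, "tz": 0, "rx": 0, "ry": 0, "rz": 0, "grip": 0.8},
    {"tx": 0, "ty": 0, "tz": 0, "rx": 0, "ry": 0, "rz": 0, "grip": 0.8},
    {"tx": 0, "ty": 0, "tz": 0, "rx": 0, "ry": 0, "rz": 0, "grip": 0.8},
    {"tx": 0, "ty": 0, "tz": 0, "rx": 0, "ry": 0, "rz": 0, "grip": 0.8},
  ],
)

```text
time_s: 4.67
ee_pos: [606.9, 360.3, 129.5]
ee_rot: [180.0, 0.0, 19.4]
force: [-0.0, -0.1, 0.2]
grip_width: 31.2
grip_force: 0.1
```

Emit:
carry_out(
  increments=[
    {"tx": 0, "ty": 0, "tz": 0, "rx": 0, "ry": 0, "rz": 0, "grip": 0.8},
    {"tx": 0, "ty": 0, "tz": 0, "rx": 0, "ry": 0, "rz": 0, "grip": 0.8},
    {"tx": 0, "ty": 0, "tz": 0, "rx": 0, "ry": 0, "rz": 0, "grip": 0.8},
    {"tx": 0, "ty": 0, "tz": 0, "rx": 0, "ry": 0, "rz": 0, "grip": 0.8},
    {"tx": 0, "ty": 0, "tz": 0, "rx": 0, "ry": 0, "rz": 0, "grip": 0.8},
  ],
)

```text
time_s: 5.08
ee_pos: [606.8, 360.3, 129.5]
ee_rot: [-180.0, 0.0, 19.4]
force: [0.0, -0.0, -0.5]
grip_width: 30.0
grip_force: 10.0
```

```bash
python3 - <<'E'
from h import *
a=shot('scene','s3');b=shot('top','t3');print(status.sense()['ee_pos'])
i=[cv2.resize(cv2.imread(f'pics/{n}.png')[y:y+100,x:x+80],None,fx=5,fy=5,interpolation=cv2.INTER_CUBIC) for n,x,y in(('s3',205,90),('t3',235,95))]
cv2.imwrite('pics/c4.png',cv2.convertScaleAbs(cv2.hconcat(i),alpha=1.6,beta=10))
E
```

```text
[606.84773951 360.29020523 129.56624026]
```

View pics/c4.png

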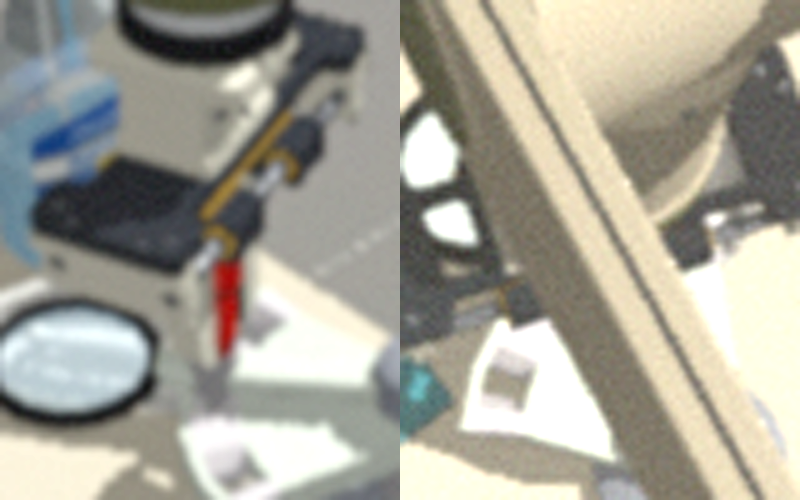

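Emit:
carry_out(
  increments=[
    {"tx": 0, "ty": 0, "tz": 0, "rx": 0, "ry": 0, "rz": 0, "grip": 0.5},
    {"tx": 0, "ty": 0, "tz": 0, "rx": 0, "ry": 0, "rz": 0, "grip": 0.5},
    {"tx": 0, "ty": 0, "tz": 0.1, "rx": 0, "ry": 0, "rz": 0, "grip": 0.5},
    {"tx": 0, "ty": 0, "tz": 0, "rx": 0, "ry": 0, "rz": 0, "grip": 0.85},
    {"tx": 0, "ty": 0, "tz": 0, "rx": 0, "ry": 0, "rz": 0, "grip": 0.85},
  ],
)

```text
time_s: 5.6
ee_pos: [606.6, 360.1, 125.1]
ee_rot: [180.0, 0.0, 19.4]
force: [-0.7, 0.9, -0.3]
grip_width: 37.4
grip_force: 0.0
```

Emit:
carry_out(
  increments=[
    {"tx": 0, "ty": 0, "tz": 0, "rx": 0, "ry": 0, "rz": 0, "grip": 0.85},
    {"tx": 0, "ty": 0, "tz": 0, "rx": 0, "ry": 0, "rz": 0, "grip": 0.85},
    {"tx": 0, "ty": 0, "tz": 0, "rx": 0, "ry": 0, "rz": 0, "grip": 0.85},
    {"tx": 0, "ty": 0, "tz": 0, "rx": 0, "ry": 0, "rz": 0, "grip": 0.85},
    {"tx": 0, "ty": 0, "tz": 0, "rx": 0, "ry": 0, "rz": 0, "grip": 0.85},
  ],
  grip_force=20,
)

```text
time_s: 6.02
ee_pos: [606.8, 360.2, 125.5]
ee_rot: [180.0, 0.0, 19.4]
force: [-0.1, 0.3, -1.4]
grip_width: 29.3
grip_force: 20.0
```

Emit:
carry_out(
  increments=[
    {"tx": 0, "ty": 0, "tz": 0, "rx": 0, "ry": 0, "rz": 0, "grip": 0.9},
    {"tx": 0, "ty": 0, "tz": 0, "rx": 0, "ry": 0, "rz": 0, "grip": 0.9},
    {"tx": 0, "ty": 0, "tz": -0.15, "rx": 0, "ry": 0, "rz": 0, "grip": 0.9},
    {"tx": 0, "ty": 0, "tz": 0, "rx": 0, "ry": 0, "rz": 0, "grip": 0.9},
  ],
  grip_force=45,
)

```text
time_s: 6.35
ee_pos: [606.7, 360.2, 131.9]
ee_rot: [180.0, 0.0, 19.4]
force: [-0.1, 0.8, -7.1]
grip_width: 28.9
grip_force: 45.0
```

Emit:
carry_out(
  increments=[
    {"tx": 0, "ty": 0, "tz": -0.15, "rx": 0, "ry": 0, "rz": 0, "grip": 0.9},
    {"tx": 0, "ty": 0, "tz": -0.15, "rx": 0, "ry": 0, "rz": 0, "grip": 0.9},
    {"tx": 0, "ty": 0, "tz": -0.1, "rx": 0, "ry": 0, "rz": 0, "grip": 0.9},
    {"tx": 0, "ty": 0, "tz": 0, "rx": 0, "ry": 0, "rz": 0, "grip": 0.9},
    {"tx": 0, "ty": 0, "tz": 0, "rx": 0, "ry": 0, "rz": 0, "grip": 0.9},
  ],
)

```text
time_s: 6.77
ee_pos: [606.7, 360.2, 147.2]
ee_rot: [180.0, 0.0, 19.4]
force: [2.5, 1.6, -10.4]
grip_width: 29.2
grip_force: 45.0
```

Emit:
carry_out(
  increments=[
    {"tx": 0.055, "ty": 0.16, "tz": 0, "rx": 0, "ry": 0, "rz": 0.98, "grip": 0.9},
    {"tx": 0.055, "ty": 0.16, "tz": 0, "rx": 0, "ry": 0, "rz": 0.98, "grip": 0.9},
    {"tx": 0, "ty": 0, "tz": 0, "rx": 0, "ry": 0, "rz": 0, "grip": 0.9},
    {"tx": 0, "ty": 0, "tz": 0, "rx": 0, "ry": 0, "rz": 0, "grip": 0.9},
  ],
)

```text
time_s: 7.1
ee_pos: [614.8, 349.2, 147.0]
ee_rot: [-180.0, 0.0, 11.6]
force: [2.1, 2.8, -9.8]
grip_width: 28.6
grip_force: 45.0
```

Emit:
carry_out(
  increments=[
    {"tx": 0.055, "ty": 0.16, "tz": 0, "rx": 0, "ry": 0, "rz": 0.98, "grip": 0.9},
    {"tx": 0.055, "ty": 0.16, "tz": 0, "rx": 0, "ry": 0, "rz": 0.98, "grip": 0.9},
    {"tx": 0.055, "ty": 0.16, "tz": 0, "rx": 0, "ry": 0, "rz": 0.98, "grip": 0.9},
    {"tx": 0, "ty": 0, "tz": 0, "rx": 0, "ry": 0, "rz": 0, "grip": 0.9},
    {"tx": 0, "ty": 0, "tz": 0, "rx": 0, "ry": 0, "rz": 0, "grip": 0.9},
  ],
)

```text
time_s: 7.52
ee_pos: [623.8, 331.3, 147.3]
ee_rot: [-180.0, 0.0, -0.1]
force: [2.7, 1.1, -10.4]
grip_width: 28.7
grip_force: 45.0
```

Emit:
carry_out(
  increments=[
    {"tx": 0.055, "ty": 0.16, "tz": 0, "rx": 0, "ry": 0, "rz": 0.98, "grip": 0.9},
    {"tx": 0.055, "ty": 0.16, "tz": 0, "rx": 0, "ry": 0, "rz": 0.98, "grip": 0.9},
    {"tx": 0.055, "ty": 0.16, "tz": 0, "rx": 0, "ry": 0, "rz": 0.98, "grip": 0.9},
    {"tx": 0, "ty": 0, "tz": 0, "rx": 0, "ry": 0, "rz": 0, "grip": 0.9},
    {"tx": 0, "ty": 0, "tz": 0, "rx": 0, "ry": 0, "rz": 0, "grip": 0.9},
  ],
)

```text
time_s: 7.93
ee_pos: [629.0, 312.0, 147.6]
ee_rot: [-180.0, 0.0, -11.8]
force: [3.6, 0.9, -10.2]
grip_width: 28.8
grip_force: 45.0
```

Emit:
carry_out(
  increments=[
    {"tx": 0, "ty": 0.02, "tz": 0.12, "rx": 0, "ry": 0, "rz": 0, "grip": 0.9},
    {"tx": 0, "ty": 0, "tz": 0.12, "rx": 0, "ry": 0, "rz": 0, "grip": 0.9},
    {"tx": 0, "ty": 0, "tz": 0.12, "rx": 0, "ry": 0, "rz": 0, "grip": 0.9},
    {"tx": 0, "ty": 0, "tz": 0, "rx": 0, "ry": 0, "rz": 0, "grip": 0.9},
    {"tx": 0, "ty": 0, "tz": 0, "rx": 0, "ry": 0, "rz": 0, "grip": 0.9},
  ],
)

```text
time_s: 8.35
ee_pos: [629.1, 311.3, 132.9]
ee_rot: [-180.0, -0.0, -11.9]
force: [2.9, 1.8, -6.7]
grip_width: 28.9
grip_force: 45.0
```

Emit:
carry_out(
  increments=[
    {"tx": 0, "ty": 0, "tz": 0, "rx": 0, "ry": 0, "rz": 0, "grip": 0},
    {"tx": 0, "ty": 0, "tz": 0, "rx": 0, "ry": 0, "rz": 0, "grip": 0},
    {"tx": 0, "ty": 0, "tz": 0, "rx": 0, "ry": 0, "rz": 0, "grip": 0},
    {"tx": 0, "ty": 0, "tz": 0, "rx": 0, "ry": 0, "rz": 0, "grip": 0},
    {"tx": 0, "ty": 0, "tz": 0, "rx": 0, "ry": 0, "rz": 0, "grip": 0},
  ],
)

```text
time_s: 8.77
ee_pos: [629.3, 311.0, 134.1]
ee_rot: [-180.0, -0.1, -12.0]
force: [-0.2, 0.3, 0.4]
grip_width: 57.4
grip_force: 0.0
```

Emit:
carry_out(
  increments=[
    {"tx": 0, "ty": 0, "tz": 0, "rx": 0, "ry": 0, "rz": 0, "grip": 0},
    {"tx": 0, "ty": 0, "tz": 0, "rx": 0, "ry": 0, "rz": 0, "grip": 0},
    {"tx": 0, "ty": 0, "tz": 0, "rx": 0, "ry": 0, "rz": 0, "grip": 0},
    {"tx": 0, "ty": 0, "tz": 0, "rx": 0, "ry": 0, "rz": 0, "grip": 0},
    {"tx": 0, "ty": 0, "tz": 0, "rx": 0, "ry": 0, "rz": 0, "grip": 0},
  ],
)

```text
time_s: 9.18
ee_pos: [628.9, 310.9, 133.2]
ee_rot: [180.0, 0.0, -12.0]
force: [-0.1, 0.4, -0.1]
grip_width: 90.3
grip_force: 0.0
```

Emit:
carry_out(
  increments=[
    {"tx": 0, "ty": 0, "tz": -0.5, "rx": 0, "ry": 0, "rz": 0, "grip": 0},
    {"tx": 0, "ty": 0, "tz": -0.9, "rx": 0, "ry": 0, "rz": 0, "grip": 0},
    {"tx": 0, "ty": 0, "tz": -0.9, "rx": 0, "ry": 0, "rz": 0, "grip": 0},
    {"tx": 0, "ty": 0, "tz": -0.9, "rx": 0, "ry": 0, "rz": 0, "grip": 0},
    {"tx": 0, "ty": 0, "tz": -0.9, "rx": 0, "ry": 0, "rz": 0, "grip": 0},
  ],
)

```text
time_s: 9.6
ee_pos: [628.7, 310.8, 298.9]
ee_rot: [180.0, 0.0, -12.0]
force: [0.7, 0.5, 0.5]
grip_width: 93.0
grip_force: 0.0
```

Emit:
carry_out(
  increments=[
    {"tx": -0.5, "ty": 0.6, "tz": -0.3, "rx": 0, "ry": 0, "rz": 0, "grip": 0},
    {"tx": -0.5, "ty": 0.6, "tz": -0.3, "rx": 0, "ry": 0, "rz": 0, "grip": 0},
    {"tx": -0.5, "ty": 0.6, "tz": -0.3, "rx": 0, "ry": 0, "rz": 0, "grip": 0},
    {"tx": -0.5, "ty": 0.6, "tz": -0.3, "rx": 0, "ry": 0, "rz": 0, "grip": 0},
    {"tx": -0.5, "ty": 0.6, "tz": 0, "rx": 0, "ry": 0, "rz": 0, "grip": 0},
  ],
)

```text
time_s: 10.02
ee_pos: [505.9, 213.8, 348.2]
ee_rot: [-179.9, -0.2, -12.0]
force: [-0.0, -0.4, 1.0]
grip_width: 93.4
grip_force: 0.0
```

Emit:
carry_out(
  increments=[
    {"tx": -0.5, "ty": 0.6, "tz": 0, "rx": 0, "ry": 0, "rz": 0, "grip": 0},
    {"tx": -0.5, "ty": 0.6, "tz": 0, "rx": 0, "ry": 0, "rz": 0, "grip": 0},
    {"tx": -0.5, "ty": 0.6, "tz": 0, "rx": 0, "ry": 0, "rz": 0, "grip": 0},
    {"tx": 0, "ty": 0, "tz": 0, "rx": 0, "ry": 0, "rz": 0, "grip": 0},
    {"tx": 0, "ty": 0, "tz": 0, "rx": 0, "ry": 0, "rz": 0, "grip": 0},
  ],
)

```text
time_s: 10.43
ee_pos: [432.0, 155.8, 346.0]
ee_rot: [-179.9, -0.1, -12.1]
force: [-0.4, -0.1, -0.0]
grip_width: 92.9
grip_force: 0.0
```

```bash
python3 - <<'E'
from h import *
a=shot('scene','s4');b=shot('top','t4')
i=[cv2.resize(cv2.imread(f'pics/{n}.png')[y:y+140,x:x+100],None,fx=4,fy=4,interpolation=cv2.INTER_CUBIC) for n,x,y in(('s4',205,90),('t4',225,70))]
cv2.imwrite('pics/c5.png',cv2.convertScaleAbs(cv2.hconcat(i),alpha=1.6,beta=10))
P=np.array([531,296]);an=np.radians(8.9);u=np.array([np.cos(an),np.sin(an)])
for n,c,x,y in(('s',a,205,90),('t',b,225,70)):
  for q in([*(P+100*u),159],[*(P+100*u),174],[*(P+100*u),108],[*(P+170*u),95]):print(n,((proj(c,q)-[x,y])*4).round())
E
```

```text
s [197. 155.]
s [197. 135.]
s [198. 221.]
s [112. 195.]
t [272. 257.]
t [275. 249.]
t [263. 282.]
t [242. 175.]
```

View pics/c5.png

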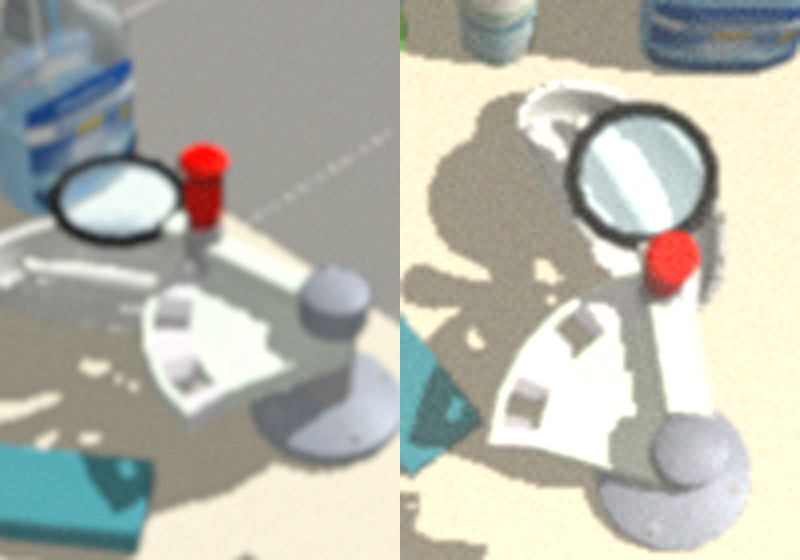

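The plunger is home: the lip's top is at crop pixel (203,157), where it should be about 155 if home and about 135 if still resting on the flat. The lens at (642,175) in the top crop lies over the dish, which has not moved.

```bash
python3 -c "
from workcell import close_job
print(close_job())"
```

```text
the job is handed in; nothing more can be done
None
```

The magnifier arm now sits in the outer hole on the kidney dish's side, with the plunger home and the lens over the dish; the last pictures confirmed this. The knob is released, the dish has not moved, and I handed the job in at about 10.5 s.

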